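# Load the balance beam and hold it level over its stand

## Robot

A 6-joint arm with a two-finger parallel gripper is mounted at the origin on the work surface. World frame = base frame: x ahead of the robot, y to its left, z up, the work surface at z = 0. Lengths are in m, angles in rad, forces in N, time in s.
With the tool pointing down it reaches from about 0.275 to 0.75 m from the base axis. Payload 10.2 kg.
Tool frame: the origin (TCP) lies midway between the tips of the shut fingers; the grasp point (between the pads) lies 19 mm behind it; x points along the fingers, z is the direction in which the jaws open and shut, and the axes are right-handed (so a half turn about x gives the same grasp; the last joint's range is limited). The gripper opens to 88 mm and grips with 3 to 60 N. Pads are 18 mm wide; open, the fingers measure 123 mm over their backs; the gripper's body (75 mm by 187 mm) begins 45 mm behind the grasp point.
Start: joints at [-1.337, 0.313, 1.498, -0, 1.331, -0.223], TCP at [0.232, -0.471, 0.239] pointing down, gripper open.
Joint ranges: [-2.94, 2.94], [-0.97, 2.17], [0.19, 2.56], [-1.23, 4.37], [0.02, 3.11], [-2.88, 2.88]. Speed limits (rad/s): [2.39, 2.39, 3.01, 3.14, 3.14, 3.14].

## Interface

Orientations are given as a unit quaternion [w, x, y, z].
In Python, from cell import * gives the robot as it stands. Calls block until the motion is done:
- movep(position, orientation): joint-space move of the TCP to a pose.
- move_l(position, orientation=None, v=0.15, guard=None): straight line of the TCP; orientation=None keeps the orientation; v is the mean speed in m/s. With guard (N) it stops when the force on the tool has changed by that much, and returns True; else False.
- move_j(angles): joint-space move.
- gripper_to(opening, effort=None): finger opening in m; effort is the grip in N (None keeps the last); returns when the fingers have stopped.
- wait(seconds).
- solve_ik(position, orientation): joint angles nearest the present ones, or None.
- sense(): the state.
- snapshot(name): name is "scene" or "side" or "wrist"; returns a dict with "frame" (480x640x3 uint8, blue, green, red), "K" (3x3 intrinsics, pixels), "k1" (the pictures are not rectified: a ray, as slopes to the right and down, at radius r is drawn at 1 + k1 r^2 times it, then the intrinsics apply), "rvec" (rotation vector, rad) and "tvec" (3), from world to camera coordinates, as OpenCV has them. Camera axes: x right, y down, z forward; pixel columns grow to the right and rows downward; lengths in m; the calibration is good to about 2 mm. A picture is of the moment at which its call begins. There is no depth.
A pose or a line that the arm cannot do raises IKError and nothing moves.
- finish_job(): hands the job in, once; it reports no verdict.
Trained networks look in a picture, given as the dict that the camera call returned (one of the last four; its "shot" number tells which), for a name from the list of things; names that differ only in an ending like _2 or _b are one class to them, and where a whole thing is asked for, a point or a joint stands for the part that bears it (a point fixed in the world has none). Each returns a list of dicts, best first, with "conf" (0 to 1); they miss things now and then, are a little off and sometimes report something else, mostly with a low value. They report only what shows in the picture. A call takes as long as a camera call. They do not tell look-alikes from the thing itself.
- silhouettes(name, picture): "mask" (480x640 bool, what is visible of it) and "box" ([left, top, right, bottom] in pixels, round what is visible of it).
- pinpoint(name, picture): "pixel" ([column, row] in pixels: a listed point, or the origin of a listed thing).
The state is a dict: "clock": time; "joints": joint angles; "dq": joint speeds; "joint_torque": joint torques, N m; "ee_pos": TCP position; "ee_rot": TCP orientation; "wrist_force": force on the tool from outside, world axes, zero at the start; "ft_torque": the same for the moment, N m; "opening": finger opening in m.
Only numpy, scipy, OpenCV 4.12 (cv2) and the standard library are available. Lean on these libraries where they do the work, as an engineer would, in place of code of your own. Each camera call takes 0.05 s, during which the arm holds its last target. There are 200 camera calls.

## Task

Finish the wooden balance beam of the class sculpture: as it lies on the table, put each steel ring on the peg it belongs to (the big ring on the thick peg, the small ring on the thin peg) and let go of the rings. Then lift the loaded beam by its balance point and hold it still and level over the forked wooden stand, lined up with the fork's slot (either way round) and with about 4 cm of clear air under it, so that the teacher can fit the pivot: finish while still holding it there. Leave the other things on the table where they are.

Things in the scene. Friction and masses are not known exactly. Their poses are not given: they have to be found in the camera images.
- beam: The balance beam, loose, pale wood, 160 g: a bar 18 mm wide, its underside 6 mm and top 30 mm above the table, between two round feet 30 mm high on the table, axes 220 mm apart, each with an upright peg. Origin: half-way between the pegs, at the feet's underside. Own x along the bar from the thick peg (x = -110 mm) to the thin peg (+110 mm), y across, z up.
- balance_point (a point): Balance point of the beam once both rings are on their pegs (it carries no mark): on the bar's centre line, half-way up the bar (18 mm above the underside of the feet), 61.5 mm from the thick peg's axis towards the thin peg; true to about 5 mm as the rings' weights vary. Axes as the beam's.
- thick_seat (a point): Where the big ring's centre comes when seated: on the thick peg's axis, 42 mm above the feet's underside (12 mm above the foot's top face). The foot is 46 mm across; its peg is 22 mm thick and stands 36 mm above the foot, the top 8 mm tapered. Axes as the beam's.
- thin_seat (a point): Where the small ring's centre comes when seated: on the thin peg's axis, 37.5 mm above the feet's underside (7.5 mm above the foot's top face). The foot is 32 mm across; its peg is 11 mm thick and stands 28 mm above the foot, the top 8 mm tapered. Axes as the beam's.
- big_ring: The big steel ring, loose, lying flat: 56 mm across, hole 30 mm, 24 mm high, about 330 g. Origin: centre of its underside; z is the hole's axis.
- big_ring_mid (a point): Centre of the big ring (in its hole, half-way up, 12 mm above its underside).
- small_ring: The small steel ring, loose, lying flat: 38 mm across, hole 18 mm, 15 mm high, about 104 g; it does not go over the thick peg. Origin: centre of its underside; z is the hole's axis.
- small_ring_mid (a point): Centre of the small ring (in its hole, half-way up, 7.5 mm above its underside).
- stand: The stand, fixed, darker wood: base 110 x 90 x 15 mm, a square post 40 mm wide, on it a fork of two upright cheeks (36 mm long, 8 mm thick) with a slot 24 mm wide between them, slot floor 60 mm and cheek tops 85 mm above the table. Origin: centre of its underside. Own x runs along the slot (the base's long side), z up.
- stand_top (a point): Middle of the fork, level with the tops of the cheeks (85 mm above the table). Axes as the stand's.
Mind the look-alikes: they are no part of the job. What is shaped like the big_ring but pink or yellow is not meant.

How it is judged:
On the way:
1. both rings sit on their own pegs, let go of, while the beam still lies on the table (distance between big_ring_mid and thick_seat below 0.01 m and distance between small_ring_mid and thin_seat below 0.01 m and height (world z) of beam below 0.01 m and contact force between the fingers and big_ring below 0.2 N and contact force between the fingers and small_ring below 0.2 N), for 0.2 s.
At the end, for the whole second after the job is handed in: Rings within 10 mm of seated on their pegs; the gripper holds the beam within 25 mm of its balance point; beam still, level within 7 degrees, in line with the slot within 10, balance point within 25 mm of the fork's middle, feet 15 to 75 mm above the fork, not touching the stand (distance between big_ring_mid and thick_seat below 0.01 m and distance between small_ring_mid and thin_seat below 0.01 m and angle between beam's own z axis and vertical below 0.12 rad and horizontal distance between balance_point and stand_top below 0.025 m and z of balance_point in the frame of stand_top between 0.033 and 0.093 m and angle between the x axis of beam and the x axis of stand, either way round below 0.18 rad and x of the grasp point in the frame of balance_point between -0.025 and 0.025 m and contact force between the fingers and beam above 1 N and contact force between beam and stand below 0.1 N and linear speed of beam below 0.03 m/s and angular speed of beam below 0.2 rad/s); the arm keeps its last pose, push and grip.
It fails at once if another thing on the table is shifted by more than 40 mm (distance of any of tape_roll, scissors, punch_pliers, offcut, brush, paint_jar, glue, sponge_block from where it was at the start of the episode above 0.04 m).
It also fails if it takes over 66 s, if anything falls off the work surface, if the arm or the gripper's body presses on something with over 40 N, if the wrist force passes 120 N, or if a joint passes its speed limit or range.

## Working session

There is one attempt and no reset: what is moved stays moved. The work goes in short steps, each a Python script; the robot and the scene stay as the last script left them, time stands still between calls to the robot, and variables do not carry over. Pictures are saved under pics/ and viewed, about 8 in all and at most 12, crops included, and the job is handed in when it is done.

```bash
mkdir -p pics; ls; cat > h.py <<'E'
from cell import *
import numpy as np, cv2
def cam(s):
    R,_=cv2.Rodrigues(np.array(s["rvec"],float)); return R,np.array(s["tvec"],float).ravel(),np.array(s["K"],float)
def ray(s,px):
    R,t,K=cam(s); d=np.linalg.solve(K,[px[0],px[1],1.]); u=d[:2]/d[2]; r=u.copy()
    for _ in range(30): r=u/(1+s["k1"]*(r@r))
    return -R.T@t, R.T@np.array([r[0],r[1],1.])
def onz(s,px,z):
    c,d=ray(s,px); return c+d*(z-c[2])/d[2]
def tri(obs):
    A=np.zeros((3,3));b=np.zeros(3)
    for s,px in obs:
        c,d=ray(s,px); d/=np.linalg.norm(d); P=np.eye(3)-np.outer(d,d); A+=P;b+=P@c
    return np.linalg.solve(A,b)
def down(yaw):
    # tool x = -Z world; tool z (jaw axis) at angle yaw in xy
    from scipy.spatial.transform import Rotation as Ro
    x=np.array([0,0,-1.]); z=np.array([np.cos(yaw),np.sin(yaw),0]); y=np.cross(z,x)
    q=Ro.from_matrix(np.c_[x,y,z]).as_quat(); return [q[3],q[0],q[1],q[2]]
E
python3 - <<'E'
from h import *
S={n:snapshot(n) for n in("scene","side")}
for n in S: cv2.imwrite(f"pics/{n}0.png",S[n]["frame"])
zs=dict(beam=0,balance_point=.018,thick_seat=.042,thin_seat=.0375,big_ring=0,big_ring_mid=.012,small_ring=0,small_ring_mid=.0075,stand=0,stand_top=.085)
for k,z in zs.items():
    for n,s in S.items():
        for d in pinpoint(k,s)[:4]:
            print(k,n,np.round(d["pixel"],1),round(d["conf"],2),np.round(onz(s,d["pixel"],z),3))
print(sense())
E
```

```text
pics
beam scene [351.2 250.7] 0.93 [0.463 0.07  0.   ]
beam side [319.2 285.4] 0.91 [0.48  0.051 0.   ]
balance_point scene [331.7 257.5] 0.73 [ 0.468 -0.     0.018]
balance_point scene [319.1 347.7] 0.22 [ 0.645 -0.203  0.018]
balance_point side [322.6 265.2] 0.65 [ 0.479 -0.003  0.018]
balance_point side [302.7 368.9] 0.47 [0.473 0.326 0.018]
thick_seat scene [317.3 261. ] 0.94 [ 0.479 -0.055  0.042]
thick_seat side [320.5 245.3] 0.89 [ 0.491 -0.049  0.042]
thin_seat scene [350.8 254.7] 0.72 [0.507 0.02  0.037]
thin_seat scene [385.7 225.3] 0.59 [0.48  0.169 0.037]
thin_seat side [311.8 307.5] 0.62 [0.479 0.172 0.038]
big_ring scene [125.2 361.4] 0.7 [ 0.43  -0.473  0.   ]
big_ring scene [214.6 316.6] 0.69 [ 0.438 -0.29   0.   ]
big_ring scene [169.1 336.8] 0.63 [ 0.428 -0.384  0.   ]
big_ring scene [161.9 306.6] 0.63 [ 0.344 -0.355  0.   ]
big_ring side [353.7 195.8] 0.76 [ 0.438 -0.368  0.   ]
big_ring side [359.2 176.9] 0.73 [ 0.432 -0.484  0.   ]
big_ring side [345.4 209. ] 0.5 [ 0.454 -0.292  0.   ]
big_ring_mid scene [160.8 301.9] 0.86 [ 0.343 -0.355  0.012]
big_ring_mid scen
[... 828 characters left out ...]
1.5 222.9] 0.21 [ 0.613 -0.063  0.085]
{'clock': 1.1, 'joints': array([-1.33739189e+00,  3.12877876e-01,  1.49766414e+00,  2.07976437e-05,
        1.33096461e+00, -2.23423882e-01]), 'dq': array([-0.00011543, -0.00031706, -0.00129764, -0.00031367, -0.00095863,
        0.00025443]), 'joint_torque': array([-1.06350122e-03, -4.02126002e+01, -2.52417701e+01,  6.94908807e-02,
        3.20866413e-02, -1.34979217e-05]), 'ee_pos': array([ 0.23156863, -0.47120105,  0.23874502]), 'ee_rot': array([ 0.60025565,  0.37378193,  0.60020237, -0.37381458]), 'wrist_force': array([ 0.248313  , -0.06599152, -0.50701617]), 'ft_torque': array([-0.03574254,  0.01920609, -0.07228297]), 'opening': 0.08837889831169113}
```

View pics/scene0.png

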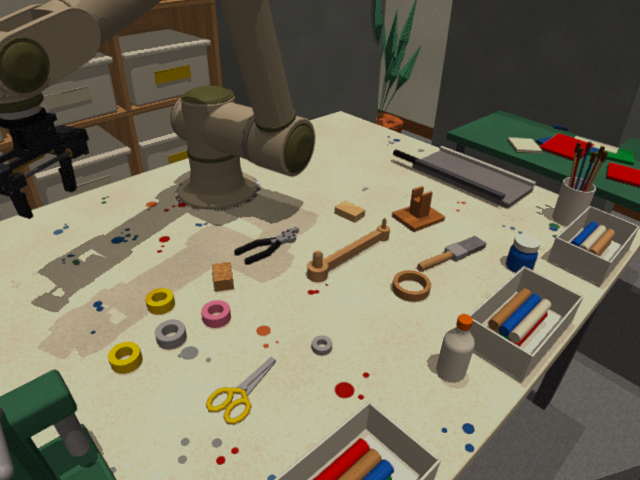

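View pics/side0.png

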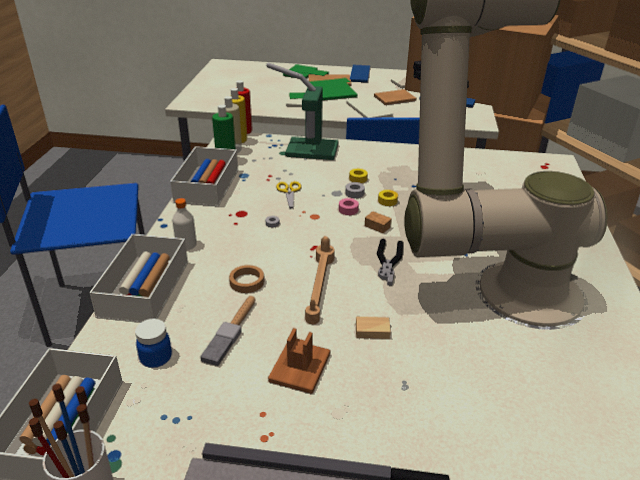

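The steel big ring is the grey one at scene (170,333) and side (355,189), between two yellow and one pink look-alike. The small ring is at (321,345). The beam runs from the thick peg at (318,262) to the thin peg at (385,232), and the stand is at (418,210). Next I'll look from close up with the wrist camera.

```bash
python3 - <<'E'
from h import *
import pickle
def go(p,yaw):
    best=None
    for y in (yaw,yaw+np.pi):
        j=solve_ik(p,down(y))
        if j is not None:
            c=np.max(abs(np.array(j)-sense()["joints"]))
            if best is None or c<best[0]: best=(c,y,j)
    move_j(best[2]); return best[1]
out=[];V={}
for n,p,y,ks in [("ring",[.43,-.385,.22],np.radians(40),["big_ring_mid"]),("small",[.62,-.19,.22],0.,["small_ring_mid"]),
  ("beam",[.45,.06,.28],0.,["thick_seat","thin_seat","beam"]),("stand",[.45,.3,.28],0.,["stand_top","stand"])]:
    yy=go(p,y); wait(.3); s=snapshot("wrist"); V[n]=s; out.append(s["frame"])
    print(n,round(yy,2),sense()["clock"],sense()["joints"].round(2),"cam",(-cam(s)[0].T@cam(s)[1]).round(3))
    z=dict(big_ring_mid=.012,small_ring_mid=.0075,thick_seat=.042,thin_seat=.0375,beam=0,stand_top=.085,stand=0)
    for k in ks:
        for d in pinpoint(k,s)[:4]: print(" ",k,np.round(d["pixel"],1),round(d["conf"],2),onz(s,d["pixel"],z[k]).round(4))
pickle.dump(V,open("v.pkl","wb"))
m=np.vstack([np.hstack(out[:2]),np.hstack(out[2:])]); cv2.imwrite("pics/w1.png",cv2.resize(m,(800,600),interpolation=cv2.INTER_AREA))
E
```

```text
ring 0.7 2.7167 [-0.93  0.44  1.36  0.    1.34 -1.63] cam [ 0.384 -0.331  0.367]
  big_ring_mid [262.  120.1] 0.96 [ 0.3417 -0.3509  0.012 ]
  big_ring_mid [259.3 280.6] 0.86 [ 0.4336 -0.4734  0.012 ]
  big_ring_mid [395.4 140.5] 0.78 [ 0.4448 -0.2873  0.012 ]
  big_ring_mid [323.  213.8] 0.66 [ 0.4384 -0.3807  0.012 ]
small 0.0 4.1833 [-0.48  0.61  1.11  0.    1.43 -0.48] cam [ 0.62  -0.119  0.367]
  small_ring_mid [333.1 210.2] 0.67 [ 0.6392 -0.1898  0.0075]
beam 0.0 5.7583 [-0.13  0.13  1.62 -0.    1.39 -0.13] cam [0.451 0.131 0.426]
  thick_seat [341.6 308.2] 0.87 [ 0.482  -0.0546  0.042 ]
  beam [333.5 201.5] 0.85 [0.4735 0.0574 0.    ]
stand 0.0 7.2083 [ 0.37  0.32  1.38 -0.    1.44  0.37] cam [0.451 0.371 0.427]
  stand_top [344.9 207.9] 0.64 [0.4796 0.3057 0.085 ]
  stand [342.7 193.2] 0.7 [0.484  0.3064 0.    ]
  stand [334.8 421.2] 0.4 [ 0.4799 -0.0038  0.    ]
```

View pics/w1.png

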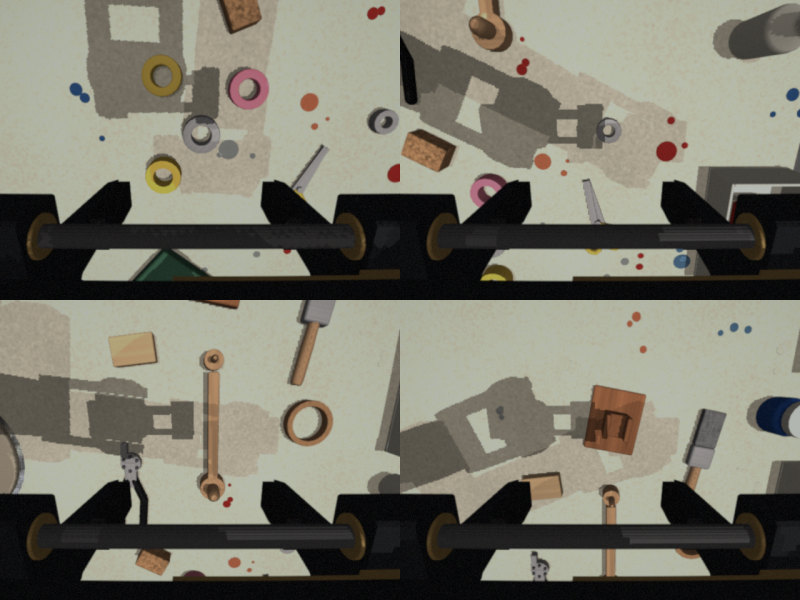

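```bash
cat >> h.py <<'E'
from scipy.optimize import minimize
def cyl(x,y,r0,z0,z1,r1=None):
    a=np.linspace(0,2*np.pi,48); r1=r1 or r0
    return np.r_[np.c_[x+r0*np.cos(a),y+r0*np.sin(a),0*a+z0],np.c_[x+r1*np.cos(a),y+r1*np.sin(a),0*a+z1]]
def box(x0,x1,y0,y1,z0,z1): return np.array([[x,y,z] for x in(x0,x1) for y in(y0,y1) for z in(z0,z1)])
RING=lambda r,h:[cyl(0,0,r,0,h)]
PARTS=dict(big_ring=RING(.028,.024),small_ring=RING(.019,.015),
 beam=[box(-.11,.11,-.009,.009,.006,.03),cyl(-.11,0,.023,0,.03),cyl(.11,0,.016,0,.03),cyl(-.11,0,.011,.03,.058),cyl(.11,0,.0055,.03,.05),cyl(-.11,0,.011,.058,.066,.007),cyl(.11,0,.0055,.05,.058,.003)],
 stand=[box(-.055,.055,-.045,.045,0,.015),box(-.02,.02,-.02,.02,.015,.06),box(-.018,.018,.012,.02,.06,.085),box(-.018,.018,-.02,-.012,.06,.085)])
def render(s,parts,p):
    c,n=np.cos(p[2]),np.sin(p[2]); M=np.zeros((480,640),np.uint8); sh=4
    for P in parts:
        W=np.c_[c*P[:,0]-n*P[:,1]+p[0],n*P[:,0]+c*P[:,1]+p[1],P[:,2]+p[3]]
        px,_=cv2.projectPoints(W,np.array(s["rvec"],float),np.array(s["tvec"],float),np.array(s["K"],float),np.array([s["k1"],0,0,0.]))
        h=cv2.convexHull((px*2**sh).round().astype(np.int32)); cv2.fillConvexPoly(M,h,1,shift=sh)
    return M>0
def fill(m):
    c,_=cv2.findContours(m.astype(np.uint8),cv2.RETR_EXTERNAL,cv2.CHAIN_APPROX_NONE); o=np.zeros(m.shape,np.uint8)
    cv2.drawContours(o,[max(c,key=cv2.contourArea)],-1,1,-1); return o>0
def fit(obs,name,p0,yaw=True,z=0.):
    """obs: [(picture,mask)]; p0 x,y,yaw -> pose, IoU"""
    obs=[(s,fill(m)) for s,m in obs]; sc=np.array([.01,.01,.15])[:3 if yaw else 2]
    def f(u):
        p=np.array(p0,float); p[:len(sc)]+=u*sc; v=0
        for s,m in obs:
            r=render(s,PARTS[name],[*p[:3],z]); v-=(r&m).sum()/max((r|m).sum(),1)
        return v/len(obs)
    b=None; u=np.zeros(len(sc))
    for _ in range(2):
        b=minimize(f,u,method="Nelder-Mead",options=dict(initial_simplex=np.vstack([u,u+np.eye(len(sc))]),xatol=.005,fatol=1e-5)); u=b.x
    p=np.array(p0,float); p[:len(sc)]+=b.x*sc; return p,-b.fun
E
python3 - <<'E'
from h import *
import pickle
V=pickle.load(open("v.pkl","rb"))
def masks(n,s,p0):
    L=silhouettes(n,s); r=render(s,PARTS[n],[*p0,0])
    b=max(L,key=lambda d:(d["mask"]&r).sum()/(d["mask"]|r).sum()); return b["mask"],b["conf"]
for v,n,p0 in [("ring","big_ring",(.438,-.381,0)),("small","small_ring",(.639,-.19,0)),("beam","beam",(.475,.057,1.57)),("stand","stand",(.482,.306,1.4))]:
    m,c=masks(n,V[v],p0); p,q=fit([(V[v],m)],n,p0,yaw="ring" not in n); print(n,p.round(4),"iou",round(q,3),"conf",c, "dist",[round(float(x),4) for x in p[:2]])
E
```

```text
big_ring [ 0.4381 -0.3809  0.    ] iou 0.925 conf 0.92 dist [0.4381, -0.3809]
small_ring [ 0.6394 -0.1874  0.    ] iou 0.903 conf 0.82 dist [0.6394, -0.1874]
beam [0.4791 0.0571 1.5807] iou 0.917 conf 0.6 dist [0.4791, 0.0571]
stand [0.4822 0.3076 1.3808] iou 0.973 conf 0.66 dist [0.4822, 0.3076]
```

```bash
python3 - <<'E'
from h import *
B=(.4381,-.3809); y=.698
gripper_to(.072,40)
movep([*B,.10],down(y)); print(move_l([*B,.004],v=.08,guard=15), sense()["ee_pos"])
gripper_to(.05,40); print("open",sense()["opening"])
move_l([*B,.12],v=.12); wait(.2); print("open",sense()["opening"],sense()["wrist_force"].round(1),sense()["clock"])
s=snapshot("wrist"); S=snapshot("scene")
for yy in (0,np.pi):
    j=solve_ik([.4810,-.0535,.13],down(yy)); print(yy,None if j is None else j.round(2))
cv2.imwrite("pics/g1.png",np.hstack([cv2.resize(s["frame"],(400,300)),cv2.resize(S["frame"],(400,300))]))
L=silhouettes("beam",S); 
if L:
    p,q=fit([(S,L[0]["mask"])],"beam",(.4791,.0571,1.58)); print("scene beam",p.round(4),q)
E
```

```text
False [ 0.43829256 -0.38114985  0.00450336]
open 0.0549978808172267
open 0.05513772323088365 [ 0.7 -0.2 -2.9] 13.5083
0 [-0.35  0.34  1.76 -0.    1.03 -0.35]
3.141592653589793 [-0.35  0.34  1.76 -0.    1.03  2.79]
scene beam [0.475  0.0561 1.5818] 0.9107365792759051
```

View pics/g1.png

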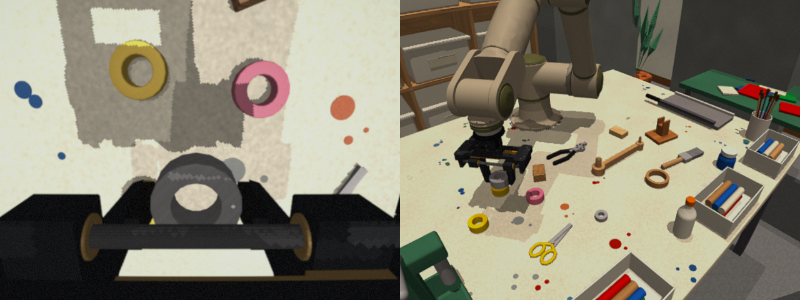

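```bash
python3 - <<'E'
from h import *
P=np.array([.4803,-.0532])
s=snapshot("wrist"); e=sense()["ee_pos"]
for d in pinpoint("big_ring_mid",s): print("held?",d["pixel"],round(d["conf"],2),onz(s,d["pixel"],e[2]+.008).round(4),e.round(4))
movep([.43,-.13,.16],down(0)); wait(.2)
s=snapshot("wrist"); e=sense()["ee_pos"]; print(e.round(4),sense()["opening"])
for d in pinpoint("big_ring_mid",s): print("held?",d["pixel"],round(d["conf"],2),onz(s,d["pixel"],e[2]+.008).round(4))
for d in silhouettes("big_ring",s):
    print(d["box"],d["conf"])
for k,z in(("thick_seat",.042),("thin_seat",.0375)):
    for d in pinpoint(k,s): print(k,round(d["conf"],2),onz(s,d["pixel"],z).round(4))
L=silhouettes("beam",s)
if L: print("beam",fit([(s,L[0]["mask"])],"beam",(.4791,.0571,1.58)))
f=s["frame"].copy()
for (x,y) in [(0,0),(0,.01),(0,-.01)]:
  pass
px,_=cv2.projectPoints(np.array([[*(e[:2]+[.028*np.cos(a),.028*np.sin(a)]),e[2]+.02] for a in np.linspace(0,6.28,60)]),s["rvec"],s["tvec"],s["K"],np.array([s["k1"],0,0,0]))
cv2.polylines(f,[px.round().astype(int)],True,(0,255,0),1)
px,_=cv2.projectPoints(np.array([[*(e[:2]+[.015*np.cos(a),.015*np.sin(a)]),e[2]+.02] for a in np.linspace(0,6.28,60)]),s["rvec"],s["tvec"],s["K"],np.array([s["k1"],0,0,0]))
cv2.polylines(f,[px.round().astype(int)],True,(0,0,255),1)
r=render(s,PARTS["beam"],[.4791,.0571,1.5807,0]); c,_=cv2.findContours(r.astype(np.uint8),0,1); cv2.drawContours(f,c,-1,(255,0,0),1)
cv2.imwrite("pics/g2.png",f)
E
```

```text
[ 0.4301 -0.1306  0.1598] 0.05464493798434986
held? [221.3, 449.9] 0.83 [ 0.3887 -0.1969  0.1678]
held? [331.7, 394.2] 0.81 [ 0.4384 -0.1669  0.1678]
[193.8, 422.0, 249.5, 444.7] 0.96
[243.9, 242.4, 386.1, 360.0] 0.85
[301.5, 397.7, 363.6, 430.9] 0.7
thick_seat 0.82 [ 0.4793 -0.052   0.042 ]
beam (array([0.47953121, 0.05828529, 1.58053945]), np.float64(0.9478645066273932))
```

View pics/g2.png

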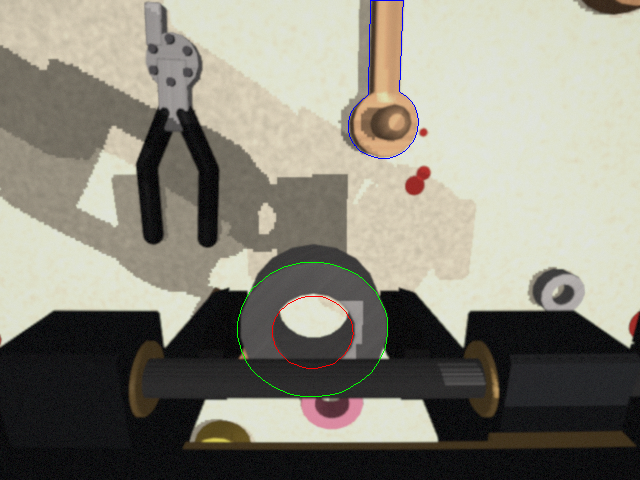

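Overlay check: the held ring sits in the fingers where the model expects (red and green circles), to under 1 mm. The foot of the thick peg at (385,125) matches the blue model outline. Placing the ring now.

```bash
python3 - <<'E'
from h import *
P=np.array([.4802,-.0522]); q=down(0)
movep([*P,.085],q); wait(.2)
hit=move_l([*P,.036],v=.05,guard=8); e=sense(); print(hit,e["ee_pos"].round(4),e["wrist_force"].round(1))
if e["ee_pos"][2]<.045:
    gripper_to(.072); move_l([*P,.13],v=.12); movep([.44,-.12,.2],q); wait(.2)
    s=snapshot("wrist"); cv2.imwrite("pics/p1.png",s["frame"]); S=snapshot("scene"); cv2.imwrite("pics/p1s.png",S["frame"][200:320,260:440])
    for k,z in(("big_ring_mid",.042),("thick_seat",.042)):
        for d in pinpoint(k,s): print(k,round(d["conf"],2),d["pixel"],onz(s,d["pixel"],z).round(4))
print(sense()["clock"])
E
```

```text
False [ 0.4804 -0.0523  0.0363] [-1.1 -0.6 -3.3]
big_ring_mid 0.93 [220.6, 431.7] [ 0.3501 -0.3263  0.042 ]
big_ring_mid 0.75 [368.0, 143.2] [ 0.4823 -0.0542  0.042 ]
thick_seat 0.96 [365.9, 141.0] [ 0.4806 -0.0525  0.042 ]
19.4167
```

```bash
python3 - <<'E'
from h import *
q=down(0); C=np.array([.6394,-.1874])
gripper_to(.056,30)
movep([C[0],C[1]-.05,.12],q); wait(.2); s=snapshot("wrist")
for d in pinpoint("small_ring_mid",s): print(round(d["conf"],2),onz(s,d["pixel"],.0075).round(4))
best=None
for d in silhouettes("small_ring",s):
    p,v=fit([(s,d["mask"])],"small_ring",(*C,0),yaw=False); print(p.round(4),round(v,3))
    if best is None or v>best[1]: best=(p,v)
if best and best[1]>.85 and np.hypot(*(best[0][:2]-C))<.008: C=best[0][:2]
movep([*C,.08],q); print(move_l([*C,.003],v=.08,guard=15))
gripper_to(.03,30); print("open",sense()["opening"])
move_l([*C,.1],v=.12)
movep([.44,.10,.15],q); wait(.2); print("open",sense()["opening"],sense()["wrist_force"].round(1))
s=snapshot("wrist"); e=sense()["ee_pos"]; f=s["frame"].copy()
for k in("thin_seat",):
    for d in pinpoint(k,s): print(k,round(d["conf"],2),onz(s,d["pixel"],.0375).round(4))
L=silhouettes("beam",s)
for d in L[:2]: print("beam",d["conf"],fit([(s,d["mask"])],"beam",(.4793,.058,1.5805)))
for r,c in((.019,(0,255,0)),(.009,(0,0,255))):
    px,_=cv2.projectPoints(np.array([[*(e[:2]+[r*np.cos(a),r*np.sin(a)]),e[2]+.012] for a in np.linspace(0,6.28,60)]),s["rvec"],s["tvec"],s["K"],np.array([s["k1"],0,0,0]))
    cv2.polylines(f,[px.round().astype(int)],True,c,1)
r=render(s,PARTS["beam"],[.4793,.058,1.5805,0]); c,_=cv2.findContours(r.astype(np.uint8),0,1); cv2.drawContours(f,c,-1,(255,0,0),1)
S=cv2.imread("pics/p1.png")
cv2.imwrite("pics/g3.png",cv2.resize(np.hstack([f,S[60:540,250:490] if 0 else S[:,240:480]]),(800,436)))
print(sense()["clock"])
E
```

```text
[ 0.6393 -0.1877  0.    ] 0.953
False
open 0.035896887070536405
open 0.03594929068181692 [-0.   0.2 -0.3]
thin_seat 0.95 [0.4782 0.1695 0.0375]
beam 0.83 (array([0.47971137, 0.05761297, 1.58519759]), np.float64(0.47389663946652627))
25.7167
```

View pics/g3.png

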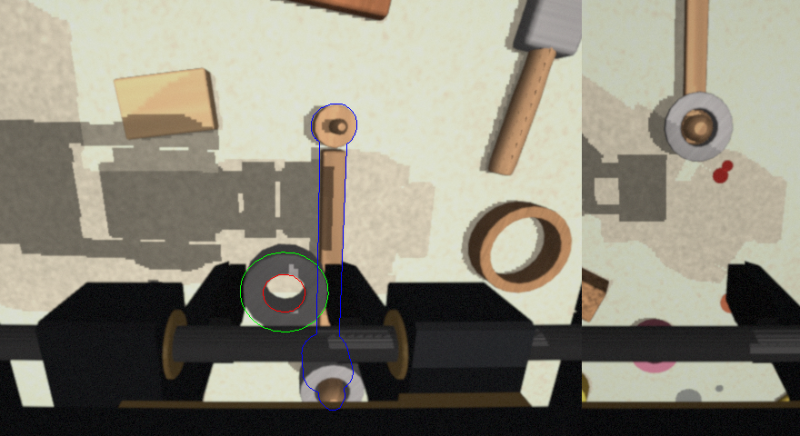

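The big ring is seated on the thick peg. The small ring is held centred (circles match), and the thin foot at about (335,125) lies within the model outline.

```bash
python3 - <<'E'
from h import *
P=np.array([.4784,.1685]); q=down(0)
movep([*P,.08],q); wait(.2)
hit=move_l([*P,.0345],v=.04,guard=6); e=sense(); print(hit,e["ee_pos"].round(4),e["wrist_force"].round(1))
if e["ee_pos"][2]<.042:
    gripper_to(.056); move_l([*P,.12],v=.12); movep([.47,.03,.26],q); wait(.2)
    s=snapshot("wrist"); 
    for k,z in(("big_ring_mid",.042),("thick_seat",.042),("small_ring_mid",.0375),("thin_seat",.0375)):
        for d in pinpoint(k,s): print(k,round(d["conf"],2),onz(s,d["pixel"],z).round(4))
    m=np.zeros((480,640),bool)
    for k in("beam","big_ring","small_ring"):
        for d in silhouettes(k,s):
            if (d["mask"]&render(s,PARTS["beam"],[.4793,.058,1.5805,0])).sum()>.4*d["mask"].sum(): m|=d["mask"]
    PARTS["L"]=PARTS["beam"]+[cyl(-.11,0,.028,.03,.054),cyl(.11,0,.019,.03,.045)]
    p,v=fit([(s,m)],"L",(.4793,.058,1.5805)); print("loaded",p.round(4),v)
    f=s["frame"].copy(); r=render(s,PARTS["L"],[*p,0]); c,_=cv2.findContours(r.astype(np.uint8),0,1); cv2.drawContours(f,c,-1,(255,0,0),1)
    cv2.imwrite("pics/p2.png",f)
print(sense()["clock"])
E
```

```text
False [0.4785 0.1685 0.0347] [ 0.2 -0.  -1.2]
big_ring_mid 0.96 [ 0.4811 -0.0518  0.042 ]
big_ring_mid 0.83 [ 0.4471 -0.26    0.042 ]
thick_seat 0.6 [ 0.4807 -0.0536  0.042 ]
small_ring_mid 0.93 [0.4784 0.1678 0.0375]
small_ring_mid 0.7 [0.4766 0.1663 0.0375]
thin_seat 0.59 [0.4781 0.1698 0.0375]
loaded [0.4799 0.0578 1.5812] 0.9466765873015873
30.4667
```

View pics/p2.png

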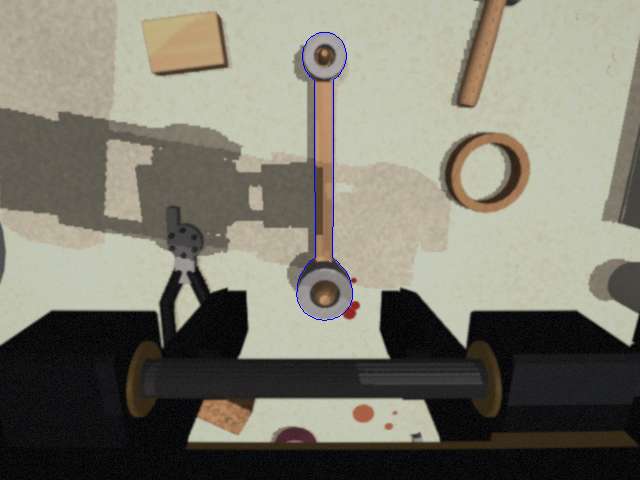

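Both rings sit on their pegs and the overlay matches. Next: lift the beam at its balance point.

```bash
python3 - <<'E'
from h import *
G=np.array([.4804,.0093]); q=down(.0104)
gripper_to(.05,55); movep([*G,.11],q); print(move_l([*G,.005],v=.08,guard=15),sense()["ee_pos"].round(4)); t0=sense()["ft_torque"]
gripper_to(.01,55); wait(.2); print("open",sense()["opening"])
move_l([*G,.03],v=.04); wait(.4); e=sense(); print(e["opening"],e["wrist_force"].round(2),(e["ft_torque"]-t0).round(3),e["ee_pos"].round(4))
move_l([*G,.19],v=.1); wait(.3); e=sense(); print(e["opening"],e["wrist_force"].round(2),(e["ft_torque"]-t0).round(3))
W=snapshot("wrist");S=snapshot("scene");D=snapshot("side")
cv2.imwrite("pics/l1.png",np.vstack([np.hstack([cv2.resize(W["frame"],(400,300)),S["frame"][60:360,200:600]]),np.hstack([D["frame"][100:400,150:550]]*2)])[:, :])
print(e["clock"])
E
```

```text
False [0.4807 0.0093 0.0054]
open 0.01764246682325412
0.01767249161835897 [-0.54  1.24 -4.79] [-0.003  0.    -0.   ] [0.4804 0.0093 0.0299]
0.01717678207948473 [ 0.65  0.43 -6.41] [ 0.063 -0.012 -0.008]
36.9083
```

View pics/l1.png

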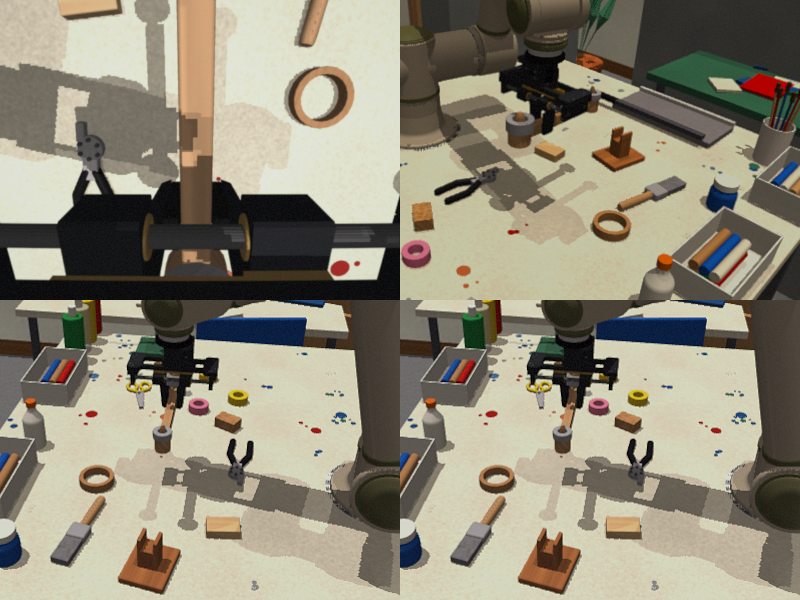

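The beam is lifted with both rings on. I'll move it over the stand and measure its tilt by triangulating from the scene and side cameras.

```bash
cat > chk.py <<'E'
from h import *
import itertools
def check():
    wait(.5); S=snapshot("scene");D=snapshot("side");W=snapshot("wrist"); e=sense(); R={}
    print(e["clock"],e["ee_pos"].round(4),e["opening"],e["wrist_force"].round(2))
    for k in("big_ring_mid","small_ring_mid","thick_seat","thin_seat","stand_top","balance_point"):
        o=[[(s,d["pixel"],d["conf"]) for d in pinpoint(k,s)] for s in(S,D,W)]
        for a,b in itertools.combinations(range(3),2):
            for x in o[a]:
                for y in o[b]:
                    T=tri([x[:2],y[:2]]); g=max(np.linalg.norm(np.cross(T-ray(*z[:2])[0],ray(*z[:2])[1]/np.linalg.norm(ray(*z[:2])[1]))) for z in(x,y))
                    if g<.006 and (T[2]>.06): print(k,"SDW"[a]+"SDW"[b],T.round(4),"gap",round(g,4),round(x[2],2),round(y[2],2))
    return S,D,W
E
python3 - <<'E'
from chk import *
T=[.4817,.3071]; y=-.19
move_l([*T,.19],down(y),v=.12)
S,D,W=check()
cv2.imwrite("pics/f1.png",np.vstack([np.hstack([cv2.resize(W["frame"],(400,300)),S["frame"][60:360,220:620]]),np.hstack([D["frame"][180:480,120:520],D["frame"][180:480,120:520]])]))
E
```

```text
40.3417 [0.4817 0.3071 0.19  ] 0.017555415761718318 [-0.28  0.46 -7.15]
big_ring_mid SD [0.4684 0.2497 0.2272] gap 0.0007 0.91 0.44
small_ring_mid SD [0.5131 0.4658 0.2236] gap 0.0024 0.6 0.96
thin_seat SD [0.5111 0.462  0.2189] gap 0.0026 0.8 0.88
balance_point SD [0.4773 0.3009 0.2054] gap 0.002 0.92 0.66
balance_point SW [0.4775 0.3039 0.2038] gap 0.0039 0.92 0.68
balance_point DW [0.4799 0.3075 0.2083] gap 0.0019 0.66 0.68
```

View pics/f1.png

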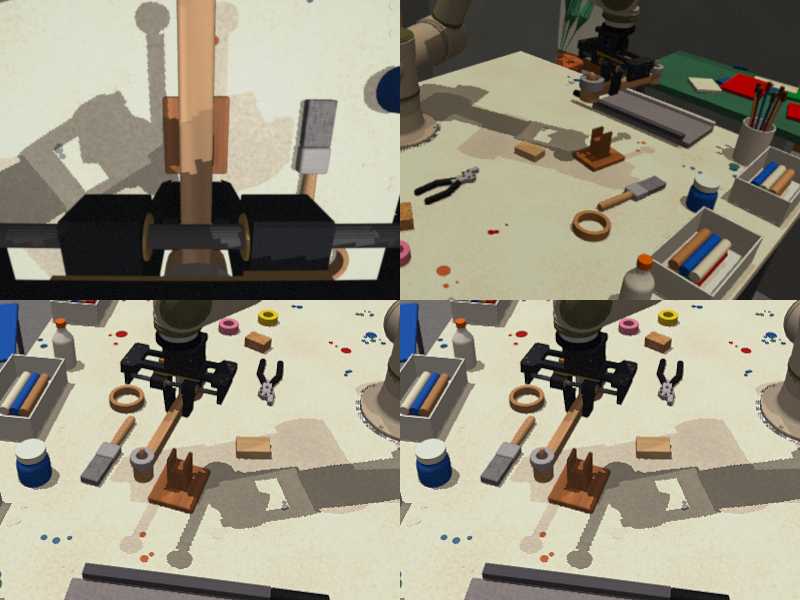

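The rings' heights agree (feet about 0.185 m at one end, 0.186 m at the other), so the beam is level, and its heading of 1.367 matches the slot's 1.381. Now lowering it to the final height.

```bash
python3 - <<'E'
from chk import *
T=[.4817,.3071]
print(move_l([*T,.130],v=.05,guard=8)); wait(.5)
S,D,W=check()
cv2.imwrite("pics/f2.png",np.hstack([S["frame"][60:360,220:620],D["frame"][180:480,120:520]]))
E
```

```text
False
43.7417 [0.4817 0.3071 0.13  ] 0.017712272108094385 [-0.5  -0.38 -6.29]
big_ring_mid SD [0.4689 0.2431 0.1639] gap 0.0046 0.55 0.43
small_ring_mid SD [0.5112 0.4645 0.1621] gap 0.0038 0.58 0.81
thin_seat SD [0.5123 0.4566 0.1624] gap 0.0014 0.62 0.72
stand_top SD [0.4776 0.3005 0.0846] gap 0.0002 0.96 0.77
balance_point SD [0.4794 0.2996 0.1517] gap 0.0052 0.6 0.72
balance_point DW [0.4824 0.3174 0.1631] gap 0.0014 0.72 0.8
```

View pics/f2.png

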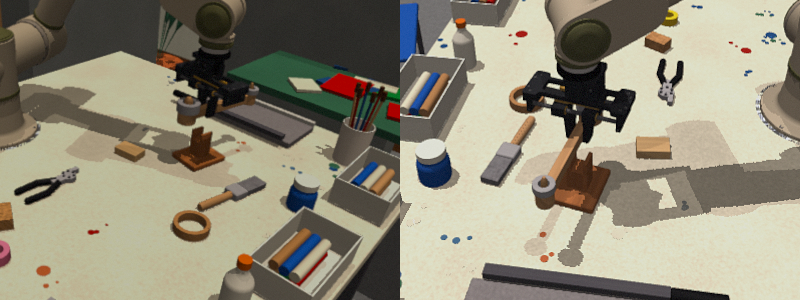

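```bash
python3 -c "
from cell import *
print(finish_job(), sense()['clock'], sense()['opening'])"
```

```text
the job is handed in; nothing more can be done
the job is handed in; nothing more can be done
```

The job is handed in. Both rings are on their pegs, and the arm is holding the loaded beam level over the fork. No verdict was reported. The last clock reading was 43.7 s of the 66 s allowed.

- **Rings:** I took the grey big ring from among the yellow and pink look-alikes and put it on the thick peg. The small ring went on the thin peg. Both were let go with the beam still on the table. In the wrist picture each ring was within about 2 mm of its seat.
- **Lift:** I gripped the beam 61.5 mm from the thick peg with 55 N and saw no sign of slipping. The grip stayed at about 17.7 mm opening.
- **Last checks, over the stand:**
  - **Level:** the ring heights give the beam's underside as about 0.122 m at one end and 0.125 m at the other, a tilt of under 1 degree.
  - **In line:** the beam heads 1.38 rad, against 1.381 rad for the slot.
  - **Over the fork:** the gripper is within 1 mm of the stand position I fitted from the wrist camera.
  - **Clearance:** the feet are about 39 mm above the fork.

**Disagreements:**
- The fixed cameras put the fork's middle about 7–8 mm from the wrist-camera fit, which is within the 25 mm allowed.
- The network's estimates of the balance point scattered by about 18 mm, so I relied on the grip position instead.
- I didn't measure whether the other things on the table had moved. In the last pictures, which don't show all of them, they looked undisturbed.

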